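# Shut the filter well, tuck the guard strip under the apron and hold it

## Task

On the white microscope base, slide the aluminium cover fully shut over the filter well. Then take the blue guard strip by its black rib, lay it on the base and tuck its yellow edge about 20 mm under the black hinged apron, centred and square to it, without lifting the apron. Finish while still holding the strip pressed flat on the base with a push of about 10 N; leave everything else where it stands.

Things in the scene. Friction and masses are not known exactly. Their poses are not given: they have to be found in the camera images.
- deck: fixed white base slab, 260 (x) x 360 (y) x 30 mm; origin on the table, its body reaches x -120..+140, y -190..+170 mm from it; top surface at z = 30 mm. Its x axis points away from the robot, give or take the yaw. Holds the well (open pit with round filters) on its right (-y), the strip's place on its left (+y)
- lip (a point): point on the base's top surface straight below the middle of the apron's free edge; axes as the base: +x goes in under the apron, y runs along its edge. The apron is a black plate with a white line, 60 (x) x 180 (y) x 4 mm, hinged on its far side (60 mm in +x); its underside is 7.5 mm above the base's surface, its top 11.5 mm; a solid hinge block bars the way 60 mm in
- apron (a joint): lift angle of the apron, rad: 0 lying down (as it starts, held only by its 0.12 kg weight), positive as its free edge rises; it must stay below 0.12 throughout
- cover (a joint): how far the cover is open, m: 0 fully shut (hard stop), at most 0.1; the cover slides along the base's +y to open, -y to shut, with about 1.5 N of friction and stays where it is left. It starts open and then overlaps the strip's place
- cover_tab (a point): on the cover (aluminium plate 102 (x) x 110 (y) mm, top 6 mm above the base's surface): point in the upright black tab to pinch, 50 (x) x 12 (y) mm, whose top is 15 mm above this point; this point is 25 mm above the base's surface; axes as the base
- strip: loose blue guard strip, about 0.18 kg, flat plate 95 (x) x 150 (y) x 4 mm with a black upright rib; origin on its underside below the rib's centre, the plate reaching x -35..+60 mm from it; +x points to its yellow edge, the one to tuck in. Starts flat on the table, yellow edge away from the robot give or take 0.5 rad
- strip_grip (a point): grasp point in the strip's rib, 28 mm above the strip's underside; the rib is 10 (x) x 60 (y) mm, its top 12 mm above this point, its foot 24 mm below on the plate; axes as the strip
- strip_edge (a point): middle of the strip's yellow edge, on its underside, 60 mm in +x from the rib's centre; axes as the strip
- objective: bystander: steel microscope objective, 30 mm wide, 40 mm tall, standing on the far right part of the base; origin under it
- spare_objective: bystander: brass objective, 30 mm wide, 40 mm tall, on the table beyond the base
- cleaner: bystander: white bottle, 48 mm wide, 85 mm tall, at the right, far side
- screwdriver: bystander: screwdriver lying on the table near the robot
- dish: bystander: glass dish, 84 mm wide, 16 mm tall, on the table at the right, far side
- slide_box: bystander: grey open box with dividers, 100 x 140 x 40 mm, at the left
There are look-alikes about, which are no part of the job. Of the things like the strip, leave any that is pink; of the rest the smaller one is meant.

How it is judged:
By the outcome, as a careful person would: the job done as asked, in the order asked, and still so for the second after the job is handed in, while the arm keeps its last pose, push and grip.
It also fails if it takes over 56 s, if anything falls off the work surface, if the arm or the gripper's body presses on something with over 40 N, if the wrist force passes 120 N, or if a joint passes its speed limit or range.

## Robot

A 6-joint arm with a two-finger parallel gripper is mounted at the origin on the work surface. World frame = base frame: x ahead of the robot, y to its left, z up, the work surface at z = 0. Lengths are in m, angles in rad, forces in N, time in s.
With the tool pointing down it reaches from about 0.3 to 1 m from the base axis. Payload 5.1 kg.
Tool frame: the origin (TCP) lies at the very end of the fingers, on their centre line; the grasp point (between the pads) lies r.tcp_to_grasp behind it (r.tcp_to_grasp is the distance from the TCP to the grasp point, in m); z points along the fingers, y is the direction in which the jaws open and shut (so a half turn about z gives the same grasp; the last joint's range is limited). The gripper opens to 95 mm and grips with 3 to 60 N. Pads are 20 mm wide; open, the fingers measure 119 mm over their backs; the gripper's body (75 mm by 180 mm) begins 59 mm behind the grasp point.
Start: joints at [-1.253, 0.124, 1.65, -0, 1.367, -0.083], TCP at [0.254, -0.598, 0.215] pointing down, gripper open.
Joint ranges: [-2.61, 2.61], [-1.02, 2.33], [0.03, 2.71], [-1.35, 4.49], [0.32, 2.68], [-2.91, 2.91]. Speed limits (rad/s): [2.57, 2.57, 3.14, 3.14, 3.14, 3.14].

## Interface

Orientations are given as a unit quaternion [x, y, z, w].
In Python, from station import r gives the robot as it stands. The module is installed in compiled form; this text tells all that it offers.
- The arm moves only by the shell command python3 -m pendant 'ROWS' [OPENING]. ROWS is JSON, a list of rows, each a list of 6 numbers: the shift along the tool's x, y, z in m, then the turn, a rotation vector about the tool's x, y, z in rad. In form: [[x, y, z, rx, ry, rz], ...]. A call has exactly 5 rows; each row is the pose to reach, as a shift and turn from the pose measured when the call began, along the tool's axes at that moment; what a row does not reach only later rows make up. A row lasts 1/8 s, in which the tool goes at most 62.5 mm and 10.7 degrees, less where a joint would pass 70% of its speed; a pose out of reach is approached as far as the arm can. A call with a gripper value outside its range is refused whole. OPENING is the finger opening in m, from 0 to 0.0951, set as the call begins (- or left out, the last holds). The fingers move at their own pace and stop on an object; the grip force is fixed at half the most. Time passes only in rows, so rows that repeat a pose let the fingers close, or fill a call up. It gives the time, the measured TCP pose, the force and the opening at its end, in the units of the state.
- r.state(): the state, without advancing time (a new reading comes with each control period).
- r.snapshot(name): name is "side" or "top"; returns a dict with "frame" (384x512x3 uint8, red, green, blue), "mtx" (3x3 intrinsics, pixels), "rvec" (rotation vector, rad) and "tvec" (3), from world to camera coordinates, as OpenCV has them. Camera axes: x right, y down, z forward; pixel columns grow to the right and rows downward; lengths in m; the calibration is good to about 2 mm. A picture is of the moment at which its call begins. There is no depth.
- r.hand_in(): hands the job in, once; it reports no verdict.
The state is a dict: "clock": time; "qpos": joint angles; "qvel": joint speeds; "effort": joint torques, N m; "position": TCP position; "ee_rot": TCP orientation; "ft_force": force on the tool from outside, world axes, zero at the start; "wrist_torque": the same for the moment, N m; "gripper_width": finger opening in m.
Only numpy, scipy, OpenCV 4.12 (cv2) and the standard library are available. Lean on these libraries where they do the work, as an engineer would, in place of code of your own. Each camera call takes 0.05 s, during which the arm holds its last target. There are 200 camera calls.

## Working session

There is one attempt and no reset: what is moved stays moved. The work goes in short steps, Python scripts to look and compute and a shell command to move; the robot and the scene stay as the last step left them, time stands still between calls to the robot, and variables do not carry over. Pictures are saved under pics/ and viewed, about 8 in all and at most 12, crops included, and the job is handed in when it is done.

```bash
mkdir -p pics; cat > h.py <<'E'
import numpy as np, cv2
from scipy.spatial.transform import Rotation as R
from station import r
def snap(n,save=None):
    s=r.snapshot(n)
    if save: cv2.imwrite('pics/'+save,s['frame'][:,:,::-1])
    return s
def ray(s,uv,z):
    uv=np.atleast_2d(np.array(uv,float)); M=cv2.Rodrigues(np.array(s['rvec'],float))[0]; t=np.array(s['tvec'],float).ravel()
    c=-M.T@t; d=(M.T@np.linalg.inv(s['mtx'])@np.c_[uv,np.ones(len(uv))].T).T
    return c+d*((z-c[2])/d[:,2])[:,None]
def proj(s,P):
    return cv2.projectPoints(np.atleast_2d(np.array(P,float)),np.array(s['rvec'],float),np.array(s['tvec'],float),np.array(s['mtx'],float),None)[0][:,0]
E
python3 - <<'E'
from h import *
a=snap('top','top0.png');b=snap('side','side0.png')
np.set_printoptions(precision=3,suppress=True)
for s in(a,b):
    M=cv2.Rodrigues(np.array(s['rvec'],float))[0];print(-M.T@np.array(s['tvec']).ravel(),M[2])
print(r.state(),r.tcp_to_grasp)
E
```

```text
[0.353 0.054 1.477] [ 0.096  0.009 -0.995]
[-0.062  1.013  0.73 ] [ 0.432 -0.747 -0.505]
{'clock': 0.1, 'qpos': array([-1.253,  0.124,  1.652,  0.   ,  1.367, -0.083]), 'qvel': array([ 0.002, -0.002, -0.004,  0.001, -0.002,  0.001]), 'effort': array([  0.001, -41.888, -36.11 ,   0.078,   0.046,  -0.   ]), 'position': array([ 0.253, -0.598,  0.214]), 'ee_rot': array([ 0.98 ,  0.199, -0.   , -0.001]), 'ft_force': array([ 0.273, -0.206, -0.   ]), 'wrist_torque': array([0.032, 0.006, 0.009]), 'gripper_width': 0.09492536392858211} 0.0188
```

View pics/top0.png

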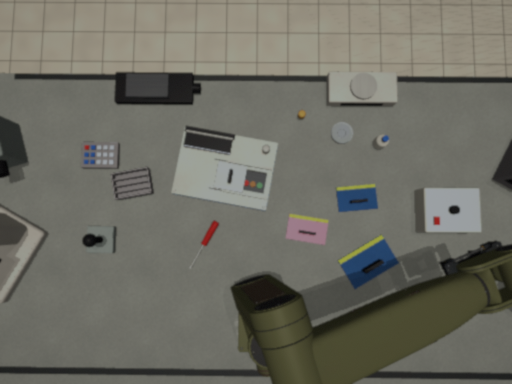

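View pics/side0.png

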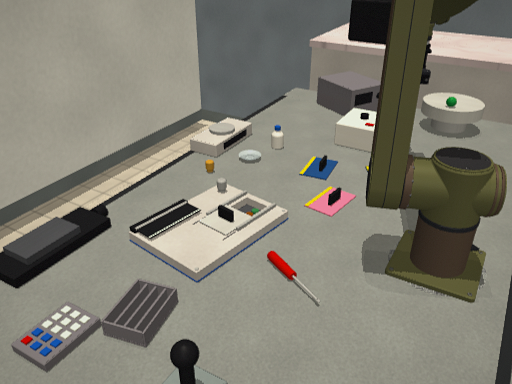

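Top view: the smaller blue strip is at (358,198), with the pink one at (307,229) and the larger blue one at (369,262). The base is centred near (227,168), its apron at (210,140), and the cover with its tab at (230,176).

```bash
cat > meas.py <<'E'
from h import *
np.set_printoptions(precision=4,suppress=True)
def comps(m,amin=15):
    n,l,st,c=cv2.connectedComponentsWithStats(m.astype(np.uint8)); return [(l==i) for i in range(1,n) if st[i,4]>=amin]
def rect(s,m,z):
    v,u=np.nonzero(m); P=ray(s,np.c_[u,v],z)[:,:2]
    c,(w,h),a=cv2.minAreaRect((P*1000).astype(np.float32))
    # moments-based axis too
    mu=P.mean(0); e,V=np.linalg.eigh(np.cov(P.T)); ax=V[:,1]; ax=ax*np.sign(ax[1])
    return np.array(c)/1000,(w,h),mu,np.arctan2(-ax[0],ax[1]),len(u)  # yaw of body whose y axis is the long axis
E
python3 - <<'E'
from meas import *
a=snap('top');b=snap('side')
for nm,s in(('top',a),('side',b)):
    f=s['frame'].astype(int);R_,G,B=f[...,0],f[...,1],f[...,2]
    print(nm)
    for k,m,z in(('yel',(R_>B+70)&(G>B+70)&(abs(R_-G)<60),.004),('blue',(B>R_+40)&(B>G+25),.004)):
        for c in comps(m,12):
            o=rect(s,c,z)
            if o[2][0]<.8: print(k,*o)
c=a['frame']
cv2.imwrite('pics/c0.png',cv2.resize(c[118:216,165:285,::-1],None,fx=6,fy=6,interpolation=cv2.INTER_CUBIC))
c=b['frame']
cv2.imwrite('pics/c1.png',cv2.resize(c[170:280,120:300,::-1],None,fx=4.4,fy=4.4,interpolation=cv2.INTER_CUBIC))
E
```

```text
top
yel [ 0.5066 -0.3381] (7.6072916984558105, 138.11874389648438) [ 0.5067 -0.3385] 0.10158661974228626 72
yel [ 0.3861 -0.1568] (141.37216186523438, 6.8402018547058105) [ 0.386  -0.1562] -0.14930651899472397 69
yel [ 0.2722 -0.3514] (11.58903694152832, 186.14508056640625) [ 0.2717 -0.3506] 0.5346059718694245 158
blue [ 0.6967 -0.4547] (15.692715644836426, 19.5978946685791) [ 0.6964 -0.4544] 0.30755875414101097 27
blue [0.6518 0.6766] (15.881528854370117, 11.636731147766113) [0.6522 0.6763] 1.4228558828983988 17
blue [0.6231 0.6995] (14.063600540161133, 16.177268981933594) [0.623 0.7  ] 0.3726439718640362 18
blue [0.6225 0.6752] (12.06068229675293, 11.616164207458496) [0.6228 0.6756] 0.8711207392475835 15
blue [0.5948 0.7009] (12.195245742797852, 11.59807014465332) [0.5948 0.7009] -0.8616662088386537 16
blue [0.595  0.6759] (11.698501586914062, 15.786190032958984) [0.5954 0.6762] -0.3125947675767923 17
blue [ 0.458  -0.3403] (75.28384399414062, 146.40565490722656) [ 0.4582 -0.3395] 0.1007366100492303 706
blue [ 0.2196 -0.382 ] (95.75359344482422, 189.7064971923828) [ 0.2229 -0.3791]
[... 339 characters left out ...]
lue [ 0.4594 -0.3426] (81.28569793701172, 150.58694458007812) [ 0.4574 -0.3345] 0.06695673771831546 384
blue [0.5392 0.2983] (343.48388671875, 167.80770874023438) [0.5236 0.2952] -1.0508582901079992 168
blue [0.6687 0.6536] (19.518531799316406, 18.082719802856445) [0.6689 0.6535] 1.3633463209265841 64
blue [0.6397 0.6536] (17.789701461791992, 19.523929595947266) [0.6397 0.6535] -1.5681309216604147 66
blue [0.6111 0.6535] (19.170927047729492, 17.61801528930664) [0.611  0.6535] 1.4297363617749428 68
blue [0.6398 0.6781] (18.10650634765625, 19.723079681396484) [0.6398 0.6783] -1.5692771520581335 70
blue [0.611  0.6781] (17.84243392944336, 19.741771697998047) [0.611  0.6782] 1.311896546140171 73
```

View pics/c0.png

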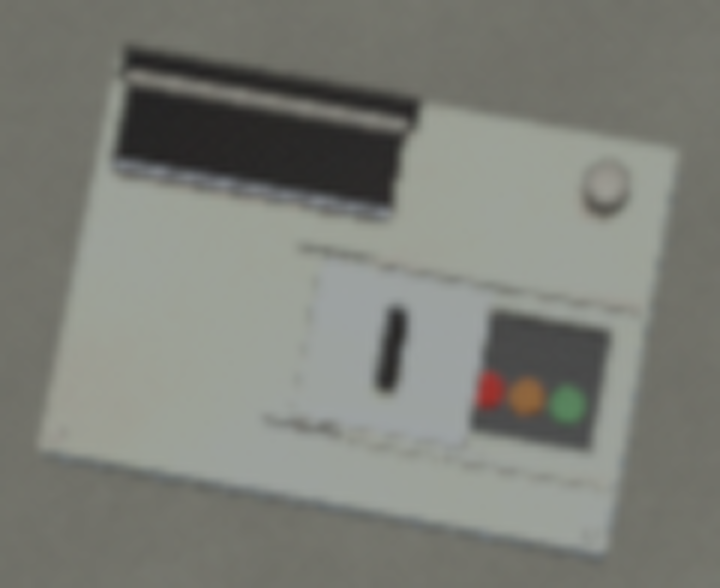

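View pics/c1.png

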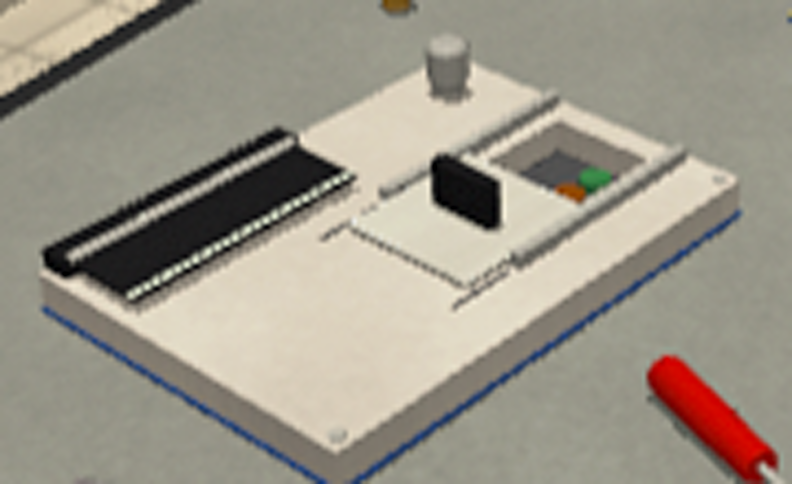

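The crops show the deck corners at crop px NL(38,448), NR(606,552), FR(680,150). The apron's free edge runs (113,170)–(388,218), the tab is at (391,348), and the cover is about half open.

```bash
python3 - <<'E'
from meas import *
a=snap('top');b=snap('side')
P=lambda c:np.array([165,118])+(np.array(c,float)+.5)/6-.5
Q=lambda c:np.array([120,170])+(np.array(c,float)+.5)/4.4-.5
C=ray(a,P([(38,448),(606,552),(680,150)]),.03)[:,:2]
print('corners',C, np.linalg.norm(C[1]-C[0]),np.linalg.norm(C[2]-C[1]))
yw=lambda d:np.arctan2(-d[0],d[1])
print('yaw near',yw(C[0]-C[1]),'right',np.arctan2(*(C[2]-C[1])[::-1]))
th=np.mean([yw(C[0]-C[1]),np.arctan2(*(C[2]-C[1])[::-1])])
Rm=lambda t:np.array([[np.cos(t),-np.sin(t)],[np.sin(t),np.cos(t)]])
loc=np.array([[-.12,.17],[-.12,-.19],[.14,-.19]])
print('deck o',C-loc@Rm(th).T)
Cs=ray(b,Q([(335,452),(738,178)]),.03)[:,:2];print('side corners NL, NR',Cs,yw(Cs[0]-Cs[1]))
A=ray(a,P([(113,168),(388,218)]),.0415)[:,:2];print('apron',A,A.mean(0),np.linalg.norm(A[0]-A[1]),yw(A[0]-A[1]))
As=ray(b,Q([(130,300),(356,180)]),.0415)[:,:2];print('apron side',As,As.mean(0),np.linalg.norm(As[0]-As[1]),yw(As[0]-As[1]))
# apron mask, tab, ribs
for nm,s in(('top',a),('side',b)):
    f=s['frame'].astype(int); g=f.max(2)
    for c in comps(g<(60 if nm=='top' else 45),12):
        v,u=np.nonzero(c)
        o=rect(s,c,.065)
        o2=rect(s,c,.04)
        if len(u)<900 and .3<o[2][0]<.85 and -.5<o[2][1]<.4: print(nm,'dark',u.mean(),v.mean(),o, 'z.04',o2[2],o2[3])
E
```

```text
corners [[ 0.4767  0.362 ]
 [ 0.4152  0.0066]
 [ 0.6695 -0.0386]] 0.3607371593049925 0.25829116268561214
yaw near -0.17138941875340272 right -0.17581092648009
deck o [[0.5656 0.1739]
 [0.5662 0.173 ]
 [0.5644 0.1727]]
side corners NL, NR [[0.4776 0.3583]
 [0.416  0.0038]] -0.17202107231617073
apron [[0.6525 0.3177]
 [0.6222 0.1446]] [0.6374 0.2311] 0.17574379670152637 -0.17325925973970172
apron side [[0.6532 0.3196]
 [0.6173 0.1465]] [0.6353 0.2331] 0.17676271884225747 -0.2041431581213832
top dark 361.0 104.01574803149606 (array([ 0.8107, -0.3455]), (7.658897399902344, 156.36927795410156), array([ 0.8107, -0.3456]), np.float64(0.007784176518556057), 127) z.04 [ 0.8188 -0.3526] 0.007784176518555922
top dark 209.46491228070175 131.3684210526316 (array([0.7019, 0.2175]), (179.14393615722656, 9.14819049835205), array([0.7021, 0.218 ]), np.float64(-0.17494163906110363), 114) z.04 [0.7082 0.2209] -0.1749416390611037
top dark 207.74513618677042 141.83073929961088 (array([0.6626, 0.2236]), (168.39459228515625, 42.53427505493164), array([0.6625, 0.2235]), np.float64(-0.17742272039921997), 514
[... 846 characters left out ...]
at64(0.2572122504203263), 74) z.04 [ 0.4414 -0.3093] 0.25721225042032636
side dark 333.9 196.25 (array([ 0.3113, -0.0826]), (28.805702209472656, 98.48674774169922), array([ 0.3106, -0.0804]), np.float64(0.09815637891730741), 120) z.04 [ 0.3246 -0.1215] 0.09815637891730716
side dark 163.60733695652175 219.0733695652174 (array([0.6565, 0.2522]), (188.68142700195312, 67.75638580322266), array([0.6528, 0.2583]), np.float64(-0.19577930581225084), 736) z.04 [0.6797 0.2299] -0.1957793058122511
side dark 225.36024844720498 213.11801242236024 (array([0.528, 0.153]), (36.617801666259766, 79.37109375), array([0.5291, 0.1526]), np.float64(0.9445090065050987), 161) z.04 [0.5513 0.1203] 0.9445090065050991
```

```bash
cat >> h.py <<'E'
def to(x,y,z,yaw):
    s=r.state(); Rc=R.from_quat(s['ee_rot']); Rt=R.from_euler('z',yaw)*R.from_euler('x',np.pi)
    d=Rc.inv().apply(np.array([x,y,z])-s['position']); w=(Rc.inv()*Rt).as_rotvec()
    print('row',d.round(4),w.round(4),'t',round(s['clock'],2),'pos',s['position'].round(4),'F',s['ft_force'].round(1),'g',round(s['gripper_width'],4))
E
python3 -c "
from h import *
to(.537,.14,.2,-.174)"
```

```text
row [ 0.5491 -0.5692  0.0147] [-7.000e-04  1.000e-04  5.748e-01] t 0.3 pos [ 0.2535 -0.5983  0.2142] F [-0.1  0.2  0.3] g 0.0949
```

```bash
python3 -m pendant '[[0.04,-0.042,0.0,0,0,0.15],[0.08,-0.083,0.0,0,0,0.3],[0.12,-0.125,0,0,0,0.45],[0.16,-0.167,0,0,0,0.575],[0.2,-0.208,0,0,0,0.575]]' 0.06; python3 -c "
from h import *
to(.537,.14,.2,-.174)"
```

```text
clock: 0.92
position: [0.3569, -0.327, 0.2145]
ee_rot: [0.996, -0.088, 0.0, -0.0]
ft_force: [0.5, 0.7, 0.1]
gripper_width: 0.0606
row [ 0.0959 -0.4913  0.0147] [-0.0005 -0.0003 -0.0014] t 0.93 pos [ 0.3569 -0.327   0.2145] F [0.5 0.7 0.1] g 0.0606
```

```bash
python3 -m pendant '[[0.011,-0.055,0,0,0,0],[0.022,-0.11,0,0,0,0],[0.033,-0.165,0.0,0,0,0],[0.044,-0.22,0,0,0,0],[0.055,-0.275,0,0,0,0]]'; python3 -m pendant '[[0.01,-0.05,0,0,0,0],[0.02,-0.1,0,0,0,0],[0.03,-0.15,0,0,0,0],[0.038,-0.195,0,0,0,0],[0.041,-0.216,0,0,0,0]]'; python3 -c "
from h import *
to(.537,.14,.1,-.174)"
```

```text
clock: 1.55
position: [0.4594, -0.064, 0.215]
ee_rot: [0.996, -0.088, 0.001, -0.0]
ft_force: [-0.3, -0.7, -0.6]
gripper_width: 0.06
clock: 2.17
position: [0.5377, 0.1434, 0.2149]
ee_rot: [0.996, -0.086, 0.001, 0.0]
ft_force: [-0.4, 0.3, -0.3]
gripper_width: 0.0603
row [-0.0002  0.0035  0.1149] [-0.     -0.0011  0.0008] t 2.17 pos [0.5377 0.1434 0.2149] F [-0.4  0.3 -0.3] g 0.0603
```

```bash
python3 -m pendant '[[0,0.0035,0.04,0,0,0],[0,0.0035,0.08,0,0,0],[0,0.0035,0.115,0,0,0],[0,0.0035,0.135,0,0,0],[0,0.0035,0.145,0,0,0]]'; python3 -m pendant '[[0,0,0.015,0,0,0],[0,0,0.027,0,0,0],[0,0,0.028,0,0,0],[0,0,0.028,0,0,0],[0,0,0.028,0,0,0]]';  python3 -c "
from h import *
b=snap('side');cv2.imwrite('pics/g1.png',cv2.resize(b['frame'][150:280,120:300,::-1],None,fx=4.4,fy=4.4,interpolation=cv2.INTER_CUBIC))
to(.537,.14,.042,-.174)"
```

```text
clock: 2.8
position: [0.537, 0.1395, 0.0691]
ee_rot: [0.996, -0.087, 0.0, 0.0]
ft_force: [-1.3, -0.1, -0.3]
gripper_width: 0.0598
clock: 3.42
position: [0.5376, 0.1396, 0.0419]
ee_rot: [0.996, -0.087, 0.001, 0.0]
ft_force: [-0.4, 0.2, 0.0]
gripper_width: 0.06
row [-0.0006 -0.0003 -0.0002] [-0.0001 -0.0014  0.0003] t 3.48 pos [0.5375 0.1396 0.0418] F [ 1.  -0.3 -0.7] g 0.0598
```

View pics/g1.png

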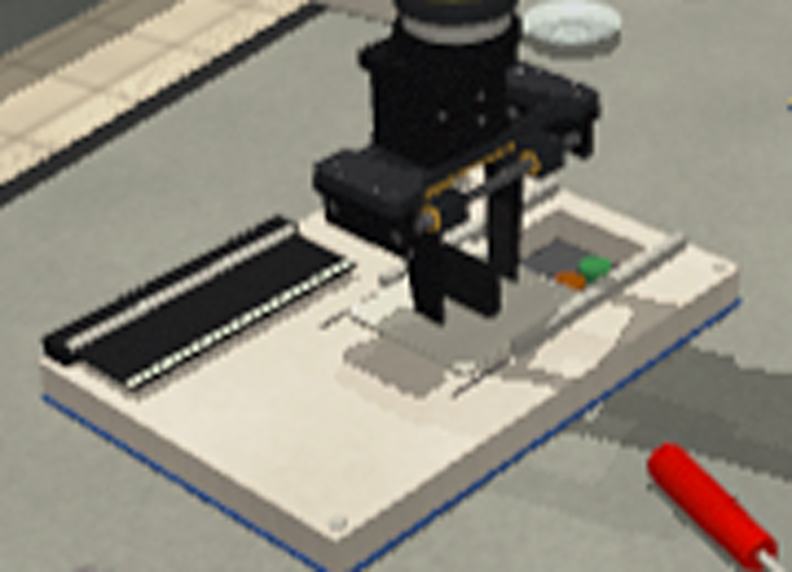

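Side view: the tab stands between the open fingers, clear of the rails. Closing and pushing shut.

```bash
python3 -m pendant '[[0,0,0,0,0,0],[0,0,0,0,0,0],[0,0,0,0,0,0],[0,0,0,0,0,0],[0,0.002,0,0,0,0]]' 0; python3 -m pendant '[[0,0.008,0,0,0,0],[0,0.016,0,0,0,0],[0,0.024,0,0,0,0],[0,0.032,0,0,0,0],[0,0.04,0,0,0,0]]';  python3 -c "
from h import *
to(.537,.14,.042,-.174)
a=snap('top','t2.png')
c=a['frame'];cv2.imwrite('pics/c2.png',cv2.resize(c[118:216,165:285,::-1],None,fx=6,fy=6,interpolation=cv2.INTER_CUBIC))"
```

```text
clock: 4.1
position: [0.5372, 0.1376, 0.0418]
ee_rot: [0.996, -0.087, 0.001, 0.0]
ft_force: [0.4, 0.4, -0.1]
gripper_width: 0.0157
clock: 4.72
position: [0.5301, 0.0977, 0.0418]
ee_rot: [0.996, -0.087, 0.001, -0.0]
ft_force: [0.8, 1.9, -0.5]
gripper_width: 0.0115
row [-0.0006 -0.0429 -0.0002] [-0.0002 -0.0014  0.0003] t 4.72 pos [0.5301 0.0977 0.0418] F [ 0.8  1.9 -0.5] g 0.0115
```

```bash
python3 -m pendant '[[0,0.005,0,0,0,0],[0,0.01,0,0,0,0],[0,0.014,0,0,0,0],[0,0.017,0,0,0,0],[0,0.02,0,0,0,0]]';  python3 -m pendant '[[0,0.002,0,0,0,0],[0,0.004,0,0,0,0],[0,0.006,0,0,0,0],[0,0.008,0,0,0,0],[0,0.01,0,0,0,0]]'
```

```text
clock: 5.4
position: [0.5265, 0.077, 0.0418]
ee_rot: [0.996, -0.087, 0.001, 0.0]
ft_force: [-0.1, 1.4, -0.2]
gripper_width: 0.0118
clock: 6.02
position: [0.5248, 0.067, 0.0418]
ee_rot: [0.996, -0.087, 0.001, 0.0]
ft_force: [-0.6, 2.0, 0.3]
gripper_width: 0.0119
```

```bash
python3 -m pendant '[[0,0.002,0,0,0,0],[0,0.004,0,0,0,0],[0,0.006,0,0,0,0],[0,0.008,0,0,0,0],[0,0.01,0,0,0,0]]';python3 -c "
from h import *
to(.537,.14,.042,-.174)
a=snap('top');b=snap('side')
c=cv2.resize(a['frame'][118:216,165:285,::-1],None,fx=4,fy=4,interpolation=cv2.INTER_CUBIC);d=cv2.resize(b['frame'][160:258,150:230+20,::-1],None,fx=3,fy=4);d=cv2.resize(b['frame'][150:280,150:300,::-1],(452,392))
cv2.imwrite('pics/c2.png',np.hstack([c[:,160:],d]))"
```

```text
clock: 6.65
position: [0.523, 0.0571, 0.0418]
ee_rot: [0.996, -0.087, 0.001, 0.0]
ft_force: [-0.2, 1.8, 0.2]
gripper_width: 0.0119
row [-0.0006 -0.0841 -0.0002] [ 0.0008 -0.0012  0.0001] t 6.65 pos [0.523  0.0571 0.0418] F [-0.2  1.8  0.2] g 0.0119
```

View pics/c2.png

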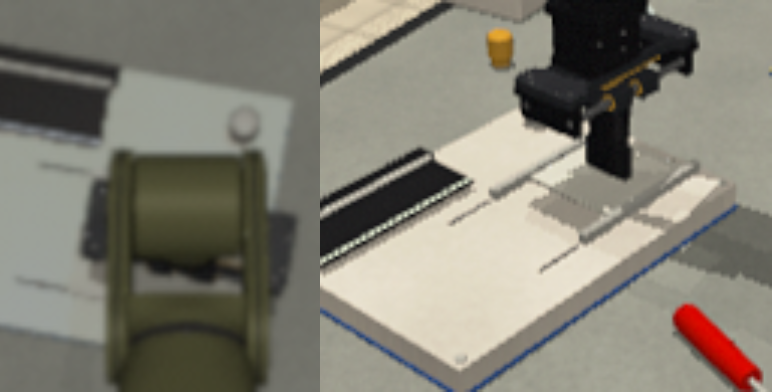

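The cover is sliding and nearly over the whole well, with no stop felt yet.

```bash
python3 -m pendant '[[0,0.002,0,0,0,0],[0,0.004,0,0,0,0],[0,0.005,0,0,0,0],[0,0.006,0,0,0,0],[0,0.007,0,0,0,0]]';python3 -m pendant '[[0,0.001,0,0,0,0],[0,0.002,0,0,0,0],[0,0.003,0,0,0,0],[0,0.004,0,0,0,0],[0,0.005,0,0,0,0]]'
```

```text
clock: 7.38
position: [0.5221, 0.0519, 0.0418]
ee_rot: [0.996, -0.087, 0.001, -0.001]
ft_force: [2.3, 12.2, -1.9]
gripper_width: 0.0115
clock: 8.0
position: [0.5221, 0.0519, 0.0418]
ee_rot: [0.996, -0.088, 0.002, -0.007]
ft_force: [6.2, 24.0, -3.8]
gripper_width: 0.0118
```

Stop reached: the arm stayed at the same position while the force rose to 24 N. Now I release and back up.

```bash
python3 -m pendant '[[0,0,0,0,0,0],[0,0,0,0,0,0],[0,0,0,0,0,0],[0,0,0,0,0,0],[0,0,0,0,0,0]]' 0.05; python3 -m pendant '[[0,0,-0.02,0,0,0],[0,0,-0.05,0,0,0],[0,0,-0.08,0,0,0],[0,0,-0.12,0,0,0],[0,0,-0.16,0,0,0]]' 0.06;python3 -c "
from h import *
np.set_printoptions(precision=4,suppress=True)
print(r.state()['qpos'])
to(.450,-.34,.2,1.673)
b=snap('side')
Q=lambda c:np.array([120,170])+(np.array(c,float)+.5)/4.4-.5
W=ray(b,Q([(383,193),(515,262),(320,240),(455,307)]),.032)
th=-.174;print((W[:,:2]-[.5655,.173])@np.array([[np.cos(th),-np.sin(th)],[np.sin(th),np.cos(th)]]))
"
```

```text
clock: 8.62
position: [0.5221, 0.0516, 0.0418]
ee_rot: [0.996, -0.088, 0.002, -0.006]
ft_force: [0.7, -0.2, -0.8]
gripper_width: 0.0493
clock: 9.25
position: [0.521, 0.0494, 0.2029]
ee_rot: [0.996, -0.088, 0.002, -0.006]
ft_force: [0.3, -0.6, 0.1]
gripper_width: 0.0599
[-0.015  -0.1557  1.9464  0.0128  1.3465  1.7298]
row [-0.0014  0.3958 -0.0022] [-0.0069 -0.0137 -1.8498] t 9.25 pos [0.521  0.0494 0.2029] F [ 0.3 -0.6  0.1] g 0.0599
[[ 0.0425 -0.0276]
 [-0.0741 -0.0249]
 [ 0.0336  0.0356]
 [-0.0785  0.0325]]
```

```bash
python3 -m pendant '[[0,0.04,0,0,0,-0.185],[0,0.08,0,0,0,-0.37],[0,0.12,0,0,0,-0.555],[0,0.16,0,0,0,-0.74],[0,0.2,0,-0.007,-0.013,-0.925]]'; python3 -c "
from h import *
to(.450,-.34,.2,1.673)"
```

```text
clock: 9.93
position: [0.4886, -0.149, 0.2067]
ee_rot: [0.93, 0.368, 0.003, 0.0]
ft_force: [1.5, 0.1, -0.3]
gripper_width: 0.0597
row [-0.1589  0.1129  0.0062] [ 0.004  -0.0035 -0.9191] t 9.93 pos [ 0.4886 -0.149   0.2067] F [ 1.5  0.1 -0.3] g 0.0597
```

```bash
python3 -m pendant '[[-0.032,0.023,0,0,0,-0.185],[-0.064,0.046,0,0,0,-0.37],[-0.096,0.069,0.0,0,0,-0.555],[-0.13,0.092,0,0,0,-0.74],[-0.159,0.113,0.006,0.004,-0.003,-0.92]]'; python3 -c "
from meas import *
to(.450,-.34,.09,1.673)
b=snap('side')
f=b['frame'].astype(int)
g=f.max(2)
for c in comps(g<45,12):
    v,u=np.nonzero(c)
    if 300<u.mean()<345 and 150<v.mean()<175: print(u.min(),u.max(),v.min(),v.max())
cv2.imwrite('pics/s3.png',cv2.resize(b['frame'][90:220,270:420,::-1],None,fx=4,fy=4,interpolation=cv2.INTER_CUBIC))
"
```

```text
clock: 10.55
position: [0.4497, -0.342, 0.2006]
ee_rot: [0.668, 0.744, 0.0, 0.001]
ft_force: [0.3, 0.3, 0.4]
gripper_width: 0.0598
row [0.002  0.0005 0.1106] [0.0009 0.0007 0.006 ] t 10.55 pos [ 0.4497 -0.342   0.2006] F [0.3 0.3 0.4] g 0.0598
319 326 156 170
```

View pics/s3.png

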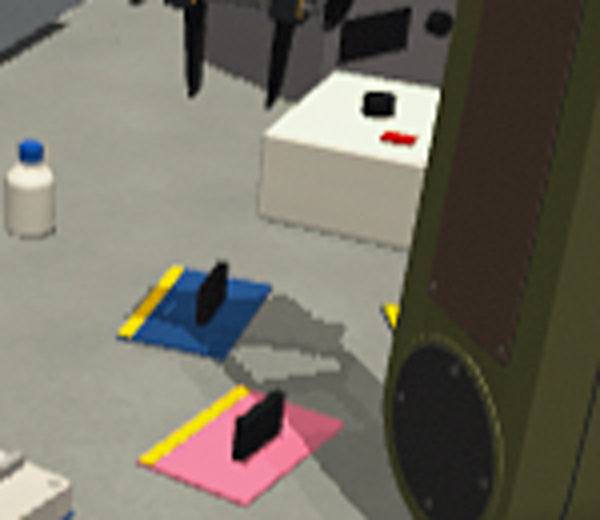

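Side crop: the rib centre is at about (212,294) in the crop, px (322.9,163.4), and the plate corners and yellow edge are clear to see.

```bash
python3 -c "
from h import *
np.set_printoptions(precision=4,suppress=True)
b=snap('side');Q=lambda c:np.array([270,90])+(np.array(c,float)+.5)/4-.5
print('rib',ray(b,Q([(212,294)]),.022))
K=ray(b,Q([(117,339),(180,265),(272,288),(222,359)]),.003)[:,:2];print('corners edgeL,edgeR,backR,backL\n',K)
e=(K[0]+K[1])/2;k=(K[2]+K[3])/2;d=(e-k)/np.linalg.norm(e-k);print('len',np.linalg.norm(e-k),np.linalg.norm(K[0]-K[1]),'yaw',np.arctan2(d[1],d[0]),'origin',e-.06*d,k+.035*d)
"
```

```text
rib [[ 0.4538 -0.3442  0.022 ]]
corners edgeL,edgeR,backR,backL
 [[ 0.5034 -0.2592]
 [ 0.5167 -0.4213]
 [ 0.4259 -0.4193]
 [ 0.4123 -0.2714]]
len 0.09103610068220074 0.1626199366058525 yaw 0.05612625394251036 origin [ 0.4501 -0.3437] [ 0.4541 -0.3434]
```

```bash
python3 -m pendant '[[0,-0.001,0.04,0,0,0],[0,-0.001,0.085,0,0,0],[0,-0.001,0.13,0,0,0],[0,-0.001,0.155,0,0,0],[0,-0.001,0.165,0,0,0]]'; python3 -m pendant '[[0,0,0.01,0,0,0],[0,0,0.019,0,0,0],[0,0,0.025,0,0,0],[0,0,0.025,0,0,0],[0,0,0.025,0,0,0]]'; python3 -c "
from h import *
to(.451,-.342,.0105,1.673)"
```

```text
clock: 11.28
position: [0.4468, -0.3411, 0.0322]
ee_rot: [0.671, 0.742, -0.0, -0.002]
ft_force: [-0.1, -0.4, -0.2]
gripper_width: 0.06
clock: 11.9
position: [0.447, -0.3413, 0.0077]
ee_rot: [0.671, 0.741, -0.0, -0.002]
ft_force: [-0.3, 0.5, 0.6]
gripper_width: 0.0603
row [-0.0011  0.0039 -0.0028] [-0.0027 -0.0027 -0.0024] t 11.9 pos [ 0.447  -0.3413  0.0077] F [-0.3  0.5  0.6] g 0.0603
```

```bash
python3 -m pendant '[[-0.001,0.004,-0.003,-0.003,-0.003,-0.002],[-0.001,0.004,-0.003,-0.003,-0.003,-0.002],[-0.001,0.004,-0.003,-0.003,-0.003,-0.002],[-0.001,0.004,-0.003,-0.003,-0.003,-0.002],[-0.001,0.004,-0.003,-0.003,-0.003,-0.002]]' 0.02;  python3 -m pendant '[[0,0,0,0,0,0],[0,0,0,0,0,0],[0,0,0,0,0,0],[0,0,0,0,0,0],[0,0,0,0,0,0]]' 0; python3 -c "
from h import *
to(.451,-.342,.0105,1.673)"
```

```text
clock: 12.52
position: [0.451, -0.3418, 0.0106]
ee_rot: [0.67, 0.742, 0.0, 0.0]
ft_force: [0.0, 0.1, -0.1]
gripper_width: 0.021
clock: 13.15
position: [0.451, -0.3418, 0.0106]
ee_rot: [0.67, 0.742, 0.0, 0.0]
ft_force: [1.0, 1.0, -0.7]
gripper_width: 0.01
row [-0.0002 -0.      0.0001] [ 0.0002  0.0001 -0.0004] t 13.15 pos [ 0.451  -0.3418  0.0106] F [ 1.   1.  -0.7] g 0.01
```

```bash
python3 -m pendant '[[0,0,-0.015,0,0,0],[0,0,-0.04,0,0,0],[0,0,-0.08,0,0,0],[0,0,-0.12,0,0,0],[0,0,-0.15,0,0,0]]'; python3 -c "
from h import *
to(.5528,.2467,.16,1.397)"
```

```text
clock: 13.78
position: [0.4511, -0.3421, 0.1635]
ee_rot: [0.67, 0.742, -0.0, 0.001]
ft_force: [-0.1, -0.2, -2.7]
gripper_width: 0.0098
row [0.5754 0.161  0.0026] [0.0016 0.0017 0.2756] t 13.78 pos [ 0.4511 -0.3421  0.1635] F [-0.1 -0.2 -2.7] g 0.0098
```

```bash
python3 -m pendant '[[0.02,0.006,0,0,0,0.02],[0.05,0.014,0,0,0,0.04],[0.09,0.025,0,0,0,0.06],[0.13,0.036,0,0,0,0.09],[0.17,0.048,0,0,0,0.12]]'; python3 -c "
from h import *
to(.5528,.2467,.16,1.397)"
```

```text
clock: 14.4
position: [0.4813, -0.1668, 0.1639]
ee_rot: [0.714, 0.7, -0.0, 0.001]
ft_force: [0.7, 0.3, -1.3]
gripper_width: 0.0101
row [0.4148 0.0633 0.0032] [0.002  0.0018 0.1542] t 14.4 pos [ 0.4813 -0.1668  0.1639] F [ 0.7  0.3 -1.3] g 0.0101
```

```bash
python3 -m pendant '[[0.045,0.007,0,0,0,0.02],[0.09,0.014,0,0,0,0.05],[0.135,0.021,0,0,0,0.08],[0.18,0.028,0,0,0,0.11],[0.22,0.034,0,0,0,0.154]]'; python3 -c "
from h import *
to(.5528,.2467,.16,1.397)"
```

```text
clock: 15.02
position: [0.5194, 0.054, 0.1642]
ee_rot: [0.766, 0.643, 0.0, 0.001]
ft_force: [0.5, 0.8, -2.1]
gripper_width: 0.0097
row [ 0.1956 -0.0006  0.0039] [ 0.0024  0.0017 -0.0007] t 15.03 pos [0.5194 0.054  0.1642] F [ 0.5  0.8 -2.1] g 0.0097
```

```bash
python3 -m pendant '[[0.045,0,0,0,0,0],[0.09,0,0,0,0,0],[0.135,0,0,0,0,0],[0.175,0,0.0,0.002,0.002,0],[0.1955,0,0.004,0.002,0.002,0]]'; python3 -m pendant '[[0,0,0.02,0,0,0],[0,0,0.045,0,0,0],[0,0,0.07,0,0,0],[0,0,0.09,0,0,0],[0,0,0.1,0,0,0]]';  python3 -c "
from h import *
to(.5528,.2467,.05,1.397)
a=snap('top');b=snap('side')
cv2.imwrite('pics/h4.png',np.hstack([cv2.resize(a['frame'][115:215,160:280,::-1],(480,400),interpolation=cv2.INTER_CUBIC)[:,:320],cv2.resize(b['frame'][150:270,110:250,::-1],(467,400),interpolation=cv2.INTER_CUBIC)]))"
```

```text
clock: 15.65
position: [0.5535, 0.2481, 0.1607]
ee_rot: [0.766, 0.643, 0.001, 0.0]
ft_force: [0.1, -0.6, -2.4]
gripper_width: 0.0098
clock: 16.27
position: [0.5524, 0.2468, 0.0584]
ee_rot: [0.766, 0.643, -0.001, -0.0]
ft_force: [-0.1, 0.1, -2.1]
gripper_width: 0.0098
row [-0.0001  0.0004  0.0084] [-0.0015  0.0014 -0.    ] t 16.27 pos [0.5524 0.2468 0.0584] F [-0.1  0.1 -2.1] g 0.0098
```

View pics/h4.png

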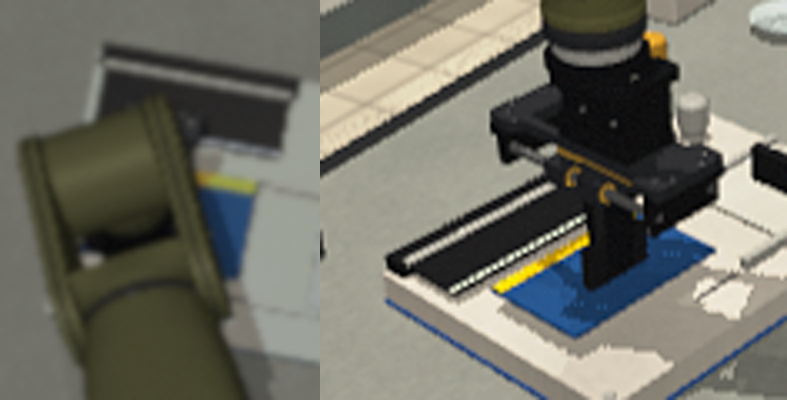

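The strip hangs level, with its yellow edge short of the apron. Side crop: strip corner (495,290), apron left corner (450,292). Top crop: yellow right end (256,186), apron right corner (282,153).

```bash
python3 -c "
from h import *
np.set_printoptions(precision=4,suppress=True)
a=snap('top');b=snap('side')
Qs=lambda c:np.array([110,150])+(np.array(c,float)+.5)/(10/3)-.5
Qt=lambda c:np.array([160,115])+(np.array(c,float)+.5)/4-.5
th=-.174;D=lambda W:(W[:,:2]-[.6365,.232])@np.array([[np.cos(th),-np.sin(th)],[np.sin(th),np.cos(th)]])
print('lip frame: strip frontL, backL, backR side',D(ray(b,Qs([(493,290),(577,338),(714,249)]),.05)))
print('apron L side',D(ray(b,Qs([(450,293)]),.0415)), 'apron R side(hidden)')
print('strip frontR top',D(ray(a,Qt([(256,185),(238,278)]),.052)),'apron R top',D(ray(a,Qt([(282,153),(298,82)]),.0415)),'hinge L',D(ray(a,Qt([(103,44)]),.045)))
print('tcp',D(r.state()['position'][None]))
"
```

```text
lip frame: strip frontL, backL, backR side [[-0.2145 -0.0858]
 [-0.2997 -0.0795]
 [-0.3124 -0.2428]]
apron L side [[-0.1842 -0.0704]] apron R side(hidden)
strip frontR top [[-0.0303 -0.0739]
 [-0.1188 -0.074 ]] apron R top [[ 0.0055 -0.0911]
 [ 0.0749 -0.0931]] hinge L [[0.0767 0.0944]]
tcp [[-0.0839  0.0016]]
```

```bash
python3 -c "
from h import *
np.set_printoptions(precision=4,suppress=True)
b=snap('side')
Qs=lambda c:np.array([110,150])+(np.array(c,float)-[320,0]+.5)/(10/3)-.5
th=-.174;D=lambda W:(W[:,:2]-[.6365,.232])@np.array([[np.cos(th),-np.sin(th)],[np.sin(th),np.cos(th)]])
print('strip frontL, backL, backR side',D(ray(b,Qs([(493,290),(577,338),(714,249)]),.05)))
print('apron L side',D(ray(b,Qs([(450,293)]),.0415)))
to(.5528,.2467,.044,1.397)
"
```

```text
strip frontL, backL, backR side [[-0.0289  0.0725]
 [-0.1221  0.0718]
 [-0.1188 -0.0776]]
apron L side [[0.0031 0.0894]]
row [-0.0019 -0.0014  0.0178] [ 0.003  -0.0013  0.0008] t 16.52 pos [0.5545 0.2483 0.0618] F [ 0.  -0.4 -1.5] g 0.0097
```

```bash
python3 -m pendant '[[-0.001,0,0.006,0.003,-0.001,0],[-0.001,0,0.011,0.003,-0.001,0],[-0.001,0,0.014,0.003,-0.001,0],[-0.001,0,0.017,0.003,-0.001,0],[-0.001,0,0.0175,0.003,-0.001,0]]'; python3 -m pendant '[[0,0,0.001,0,0,0],[0,0,0.002,0,0,0],[0,0,0.003,0,0,0],[0,0,0.004,0,0,0],[0,0,0.004,0,0,0]]'; python3 -c "
from h import *
to(.5528,.2467,.041,1.397)"
```

```text
clock: 17.15
position: [0.5541, 0.2473, 0.0439]
ee_rot: [0.766, 0.643, -0.0, -0.0]
ft_force: [-0.5, -0.4, -2.3]
gripper_width: 0.0097
clock: 17.77
position: [0.5542, 0.2473, 0.0406]
ee_rot: [0.766, 0.643, -0.0, -0.0]
ft_force: [-2.7, -1.0, 2.5]
gripper_width: 0.0099
row [-0.0009 -0.0013 -0.0004] [-0.0005 -0.      0.0009] t 17.77 pos [0.5542 0.2473 0.0406] F [-2.7 -1.   2.5] g 0.0099
```

```bash
python3 -m pendant '[[0,0.004,0,0,0,0],[0,0.008,0,0,0,0],[0,0.012,0,0,0,0],[0,0.016,0,0,0,0],[0,0.02,0,0,0,0]]'; python3 -c "
from h import *
to(.5971,.2389,.041,1.397)
a=snap('top');b=snap('side')
cv2.imwrite('pics/h5.png',np.hstack([cv2.resize(a['frame'][125:205,210:250,::-1],None,fx=6,fy=6,interpolation=cv2.INTER_CUBIC),cv2.resize(b['frame'][190:270,125:215,::-1],None,fx=6,fy=6,interpolation=cv2.INTER_CUBIC)]))"
```

```text
clock: 18.4
position: [0.5743, 0.2439, 0.0406]
ee_rot: [0.766, 0.643, -0.0, -0.0]
ft_force: [-2.0, 0.5, 1.7]
gripper_width: 0.0097
row [-0.001   0.0234 -0.0004] [-0.0005 -0.0001  0.0008] t 18.4 pos [0.5743 0.2439 0.0406] F [-2.   0.5  1.7] g 0.0097
```

View pics/h5.png

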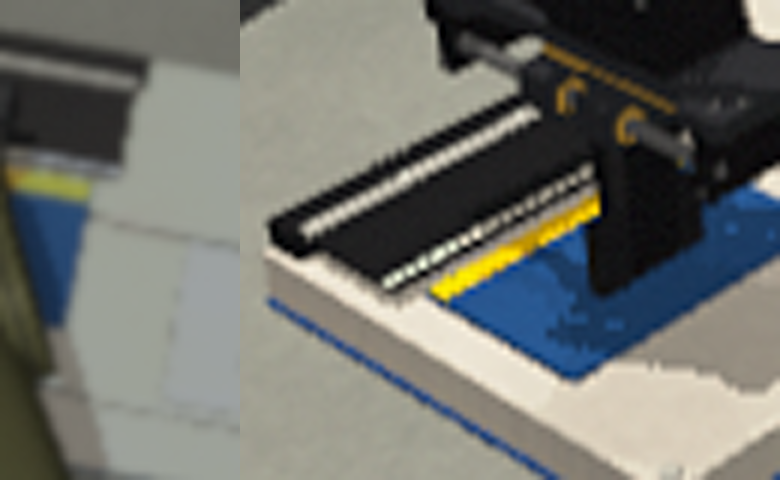

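Side crop: strip front corner (430,294), apron corner (387,290). Top crop: yellow right end (91,183), apron corner (122,175). The edge is still a little short of the apron.

```bash
cat > fit.py <<'E'
from h import *
np.set_printoptions(precision=4,suppress=True)
Qs=lambda c:np.array([125,190])+(np.array(c,float)-[240,0]+.5)/6-.5
Qt=lambda c:np.array([210,125])+(np.array(c,float)+.5)/6-.5
th=-.174;D=lambda W:(W[:,:2]-[.6365,.232])@np.array([[np.cos(th),-np.sin(th)],[np.sin(th),np.cos(th)]])
a=snap('top');b=snap('side')
E
python3 -c "
from fit import *
print('side strip fL,bL',D(ray(b,Qs([(430,294),(575,382)]),.034)),'apron L, mid line',D(ray(b,Qs([(387,290),(590,175)]),.0415)))
print('top strip fR,bR',D(ray(a,Qt([(91,183),(62,328)]),.034)),'apron R',D(ray(a,Qt([(121,177),(5,153)]),.0415)))
print('tcp',D(r.state()['position'][None]))
"
```

```text
side strip fL,bL [[-0.0065  0.0734]
 [-0.1004  0.0745]] apron L, mid line [[ 0.001   0.0897]
 [ 0.002  -0.0269]]
top strip fR,bR [[-0.0051 -0.072 ]
 [-0.0986 -0.0715]] apron R [[ 0.0008 -0.0905]
 [ 0.0025 -0.0162]]
tcp [[-0.0631  0.0009]]
```

```bash
python3 -m pendant '[[0,0.003,0,0,0,0],[-0.001,0.006,0,0,0,0],[-0.001,0.009,0,0,0,0],[-0.001,0.012,0,0,0,0],[-0.001,0.014,0,0,0,0]]'; python3 -m pendant '[[0,0.003,0,0,0,0],[0,0.006,0,0,0,0],[0,0.009,0,0,0,0],[0,0.012,0,0,0,0],[0,0.012,0,0,0,0]]'; python3 -c "
from fit import *
to(.5971,.2389,.041,1.397)
print('tcp',D(r.state()['position'][None]))
cv2.imwrite('pics/h6.png',np.hstack([cv2.resize(a['frame'][125:205,210:250,::-1],None,fx=6,fy=6,interpolation=cv2.INTER_CUBIC),cv2.resize(b['frame'][190:270,125:215,::-1],None,fx=6,fy=6,interpolation=cv2.INTER_CUBIC)]))"
```

```text
clock: 19.23
position: [0.5882, 0.2403, 0.0406]
ee_rot: [0.766, 0.643, 0.0, 0.0]
ft_force: [-2.3, 0.6, 1.7]
gripper_width: 0.0101
clock: 19.85
position: [0.6007, 0.2381, 0.0406]
ee_rot: [0.766, 0.643, 0.001, 0.0]
ft_force: [1.0, 0.4, 0.2]
gripper_width: 0.0097
row [ 0.0001 -0.0036 -0.0004] [ 0.0016 -0.0003  0.0008] t 19.95 pos [0.6006 0.2381 0.0406] F [ 0.  -0.3 -0.1] g 0.0097
tcp [[-0.0364 -0.0002]]
```

View pics/h6.png

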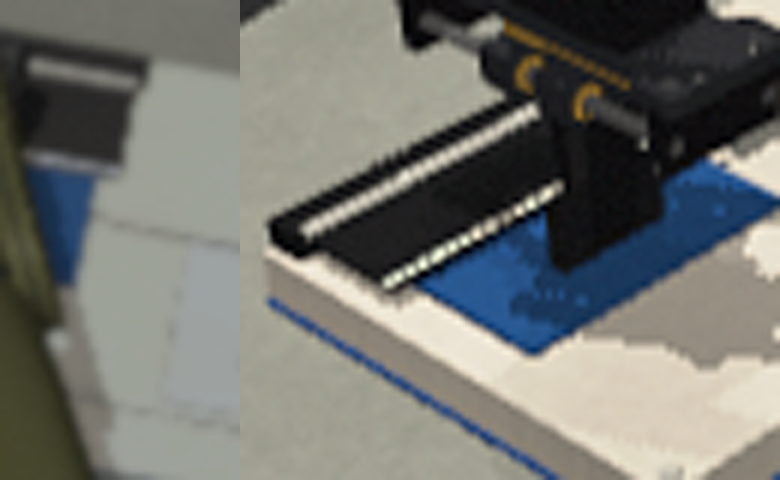

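The yellow edge is hidden under the apron, which still lies down. The strip's back corners are at side crop (534,356) and top crop (70,287).

```bash
python3 -c "
from fit import *
print('side bL,bR',D(ray(b,Qs([(534,356),(778,203)]),.034)),'apron L',D(ray(b,Qs([(387,290)]),.0415)))
print('top bR',D(ray(a,Qt([(70,287)]),.034)),'side visible at lip',D(ray(a,Qt([(94,178)]),.034)),'apron R',D(ray(a,Qt([(121,177)]),.0415)))
"; python3 -m pendant '[[0,0,0.001,0,0,0],[0,0,0.002,0,0,0],[0,0,0.003,0,0,0],[0,0,0.004,0,0,0],[0,0,0.005,0,0,0]]'
```

```text
side bL,bR [[-0.0741  0.0737]
 [-0.071  -0.0739]] apron L [[0.001  0.0897]]
top bR [[-0.0723 -0.0715]] side visible at lip [[-0.0016 -0.0733]] apron R [[ 0.0008 -0.0905]]
clock: 20.68
position: [0.6005, 0.2382, 0.0405]
ee_rot: [0.765, 0.643, -0.0, 0.0]
ft_force: [-14.4, -5.5, 27.2]
gripper_width: 0.0101
```

Tuck reads about 21 mm (side and top views) to 23.6 mm (TCP). I press too hard here, so I relax, draw back 1.5 mm, then press gently.

```bash
python3 -m pendant '[[0,0,0,0,0,0],[0,-0.0005,0,0,0,0],[0,-0.001,0,0,0,0],[0,-0.0015,0,0,0,0],[0,-0.0015,0,0,0,0]]'; python3 -m pendant '[[0,0,0.0005,0,0,0],[0,0,0.001,0,0,0],[0,0,0.0015,0,0,0],[0,0,0.002,0,0,0],[0,0,0.002,0,0,0]]';python3 -c "
from fit import *
to(.5971,.2389,.041,1.397)
print('tcp',D(r.state()['position'][None]))"
```

```text
clock: 21.3
position: [0.5993, 0.2385, 0.0406]
ee_rot: [0.766, 0.643, -0.0, 0.0]
ft_force: [2.9, 0.0, 1.8]
gripper_width: 0.0097
clock: 21.92
position: [0.5993, 0.2385, 0.0406]
ee_rot: [0.765, 0.643, -0.0, 0.0]
ft_force: [-4.7, -2.6, 11.0]
gripper_width: 0.0099
row [ 0.     -0.0022 -0.0004] [-0.0001  0.0009  0.001 ] t 22.02 pos [0.5993 0.2385 0.0406] F [-3.6 -2.2 11.5] g 0.01
tcp [[-0.0378 -0.    ]]
```

```bash
python3 -m pendant '[[0,0,0.0018,0,0,0],[0,0,0.0018,0,0,0],[0,0,0.0018,0,0,0],[0,0,0.0018,0,0,0],[0,0,0.0018,0,0,0]]'; python3 -m pendant '[[0,0,0.0018,0,0,0],[0,0,0.0018,0,0,0],[0,0,0.0018,0,0,0],[0,0,0.0018,0,0,0],[0,0,0.0018,0,0,0]]';python3 -c "
from fit import *
to(.5971,.2389,.041,1.397)
print('tcp',D(r.state()['position'][None]))
cv2.imwrite('pics/h7.png',np.hstack([cv2.resize(a['frame'][120:220,170:285,::-1],None,fx=3.4,fy=3.4,interpolation=cv2.INTER_CUBIC),cv2.resize(b['frame'][170:270,125:240,::-1],None,fx=3.4,fy=3.4,interpolation=cv2.INTER_CUBIC)]))"
```

```text
clock: 22.65
position: [0.5993, 0.2385, 0.0406]
ee_rot: [0.765, 0.643, -0.001, 0.0]
ft_force: [-4.1, -2.9, 10.0]
gripper_width: 0.0096
clock: 23.28
position: [0.5992, 0.2385, 0.0406]
ee_rot: [0.765, 0.643, -0.001, 0.0]
ft_force: [-4.4, -2.9, 9.8]
gripper_width: 0.0099
row [ 0.0001 -0.0022 -0.0004] [-0.001   0.0016  0.0011] t 23.38 pos [0.5993 0.2385 0.0406] F [-4.9 -3.  10.8] g 0.01
tcp [[-0.0378 -0.0001]]
```

View pics/h7.png

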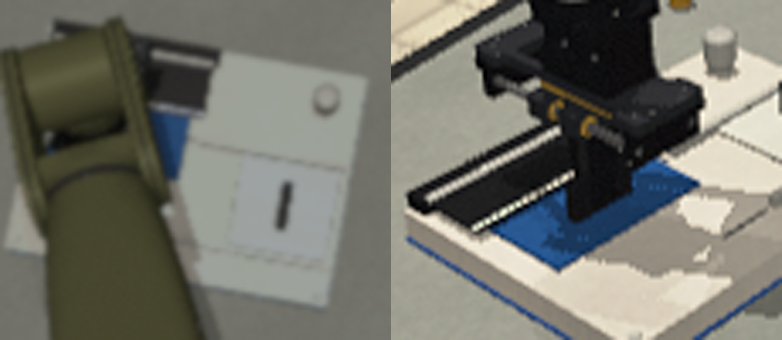

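The cover hides the whole well. The strip is tucked and flat, the apron is down, and the push holds steady at about 10 N.

```bash
python3 -c "
from station import r
print(r.hand_in(), r.state()['ft_force'])"
```

```text
the job is handed in; nothing more can be done
the job is handed in; nothing more can be done
```

The job is handed in at about 23.4 s of the 56 s allowed; no verdict was reported. The cover is shut, and the smaller blue strip is tucked under the apron and still held by its rib, pressed flat on the base.

- **Cover:** I slid it by its tab about 90 mm to the hard stop. The arm stayed put while the force rose to about 24 N. The last top view shows the well fully covered.
- **Tuck depth:** after a final 1.5 mm pull-back, the camera views put it at about 20 mm and the arm's own position at about 22 mm. The two disagree by 2–3 mm, roughly the camera calibration's error.
- **Centring and squareness:** the strip is centred to about 1 mm. The gripper is within about 0.002 rad of square. The strip's back corners in the image suggested up to 0.02 rad, which I took as pixel noise.
- **Apron:** it looked flat in every picture; I had no direct reading of its angle.
- **Push:** it reads 10–11 N downwards on the wrist sensor, steady over the last 1.4 s, with about 5 N sideways. An earlier press briefly reached 27 N down, and I eased it off.
- **Bystanders:** the objective, the screwdriver and the pink strip looked undisturbed when last in view. I did not re-measure any of them.

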